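# Run a fingertip along an organiser to fold its lids shut

## Robot

A 6-joint arm with a two-finger parallel gripper is mounted at the origin on the work surface; the furniture and walls round the work are solid. World frame = base frame: x ahead of the robot, y to its left, z up, the work surface at z = 0. Lengths are in mm, angles in rad, forces in N, time in s.
With the tool pointing down it reaches from about 300 to 775 mm from the base axis. Payload 14.6 kg.
Tool frame: the origin (TCP) lies at the very end of the fingers, on their centre line; the grasp point (between the pads) lies 19 mm behind it; z points along the fingers, y is the line along which they close (so a half turn about z gives the same grasp; the last joint's range is limited). The gripper opens to 94 mm and grips with 3 to 60 N. Pads are 16 mm wide; open, the fingers measure 119 mm over their backs; the gripper's body (75 mm by 177 mm) begins 78 mm behind the grasp point.
Start: joints at [-1.211, 0.3, 1.521, -0, 1.321, -0.067], TCP at [227.67, -500.655, 205.446] pointing down, gripper open.
Joint ranges: [-3.03, 3.03], [-0.79, 2.21], [0.23, 2.52], [-1.04, 4.18], [0, 3.07], [-2.55, 2.55]. Speed limits (rad/s): [2.22, 2.22, 2.57, 3.14, 3.14, 3.14].

## Interface

Orientations are given as [roll, pitch, yaw] about the fixed x, y, z axes, in that order (R = Rz(yaw) Ry(pitch) Rx(roll)).
In Python, from cell import manip, optics gives the robot as it stands.
- The arm moves only by the shell command python3 -m crank 'ROWS' [FORCE]. ROWS is JSON, a list of rows, each a list of 7 numbers: the opening in per cent of the stroke, from 0 (shut) to 100 (fully open), then the shift along the tool's x, y, z in mm, then the turn, a rotation vector about the tool's x, y, z in rad. A call has 1 to 10 rows; each row is the pose to reach, as a shift and turn from the pose commanded when the call began, along the tool's axes at that moment; what a row does not reach only later rows make up. A row lasts 1/10 s, in which the tool goes at most 50 mm and 8.59 degrees, less where a joint would pass 70% of its speed; a pose out of reach is approached as far as the arm can. A call with a gripper value outside its range is refused whole. The fingers move at their own pace and stop on an object; FORCE is the grip in N (left out, the last holds). Time passes only in rows, so rows that repeat a pose let the fingers close. It gives the time, the measured TCP pose, the force, the opening and the grip force at its end, in the units of the state.
- manip.read_state(): the state, without advancing time (a new reading comes with each control period).
- optics.camera(name): name is "scene" or "top" or "wrist"; returns (picture, depth): 384x512x3 uint8, red, green, blue; 384x512 float32, mm along the optical axis (not along the pixel's ray), 0 where there is no reading.
- optics.calibration(name): a dict with "camera_matrix" (3x3 intrinsics, pixels), "R" (3x3) and "t" (3): a world point X has camera coordinates R X + t. Camera axes: x right, y down, z forward; pixel columns grow to the right and rows downward; lengths in mm; the calibration is good to about 2 mm. A picture is of the moment at which its call begins: read the wrist's pose just before it. calibration takes no time and is no camera call; for the wrist camera it gives the pose at the moment of the call.
- manip.sign_off(): hands the job in; it is judged then, once.
The state is a dict: "clock": time; "joints": joint angles; "qd": joint speeds; "effort": joint torques, N m; "eef_pos": TCP position; "eef_rot": TCP orientation; "wrist_force": force on the tool from outside, world axes, zero at the start; "moment": the same for the moment, N m; "finger_gap": finger opening in mm; "finger_force": force on a finger pad.
Only numpy, scipy, OpenCV 4.12 (cv2) and the standard library are available. Lean on these libraries where they do the work, as an engineer would, in place of code of your own. Each camera call takes 0.05 s, during which the arm holds its last target. There are 200 camera calls.

## Task

The five lids of the longer small-parts organiser stand ajar. Close your fingers and run the fingertips lightly along the row from its left end (as you face it) to its right end, so that the lids fold shut one after another from left to right and all lie flat. Do not lift any lid, do not lean hard on the organiser, and do not touch the shorter organiser or move the loose parts lying about; finish clear of everything.

Things in the scene. Friction and masses are not known exactly. Their poses are not given: they have to be found in the camera images.
- long_row: longer of two small-parts organisers: narrow grey steel box fixed to the desk, 38 mm wide, 216 long (256 over its thin end flanges), 34 high. Origin: centre of underside; y along the row towards lid 1 (left end seen from the robot; yaw within 0.25 rad), x across, z up. Five flat aluminium lids in a row, 42 mm pitch, each 34 wide, 40 long, 2.5 thick, with a small tab on the robot's side
- long_row_start (a point): hinge line of lid 1, middle of the longer row, at the level of the shut lids' tops (37 mm above the desk). Each lid is hinged across the row at its own LEFT edge and its right edge stands up. Fingertips sliding left to right 1 to 3 mm above this level fold each lid down as they pass; right to left they catch the raised edges
- long_row_end (a point): right-hand edge of lid 5, middle of the longer row, at the level of the shut lids' tops (37 mm above the desk); 210 mm from the start point
- short_row: the shorter organiser, same make but three lids, 132 mm long (172 over the flanges); its lids stand ajar too, up to 62 mm above the desk. To be left alone. Origin and axes as for the longer one. It stands farther from the robot than the longer one and to its left
- lid_1 (a joint): hinge angle of lid 1 of the longer organiser (rad, counted from the left): 0 shut, grows as its right edge rises, starts at 0.35 to 0.65; at 0.12 the right edge is 5 mm up. Stiff hinge (about 0.02 N m): stays where it is left
- lid_2 (a joint): hinge angle of lid 2 of the longer organiser (rad, counted from the left): 0 shut, grows as its right edge rises, starts at 0.35 to 0.65; at 0.12 the right edge is 5 mm up. Stiff hinge (about 0.02 N m): stays where it is left
- lid_3 (a joint): hinge angle of lid 3 of the longer organiser (rad, counted from the left): 0 shut, grows as its right edge rises, starts at 0.35 to 0.65; at 0.12 the right edge is 5 mm up. Stiff hinge (about 0.02 N m): stays where it is left
- lid_4 (a joint): hinge angle of lid 4 of the longer organiser (rad, counted from the left): 0 shut, grows as its right edge rises, starts at 0.35 to 0.65; at 0.12 the right edge is 5 mm up. Stiff hinge (about 0.02 N m): stays where it is left
- lid_5 (a joint): hinge angle of lid 5 of the longer organiser (rad, counted from the left): 0 shut, grows as its right edge rises, starts at 0.35 to 0.65; at 0.12 the right edge is 5 mm up. Stiff hinge (about 0.02 N m): stays where it is left
- star_knob: bystander: loose black star knob, 33 mm across, 30 mm high, origin under its centre
- spark_plug: bystander: loose spark plug lying on the desk, 21 x 58 x 24 mm, origin under its centre
- pressed_lever: bystander: loose flat black lever, 36 x 52 x 12 mm, origin under its centre

How it is judged:
By the outcome, as a careful person would: the job done as asked, in the order asked, and still so for the second after the job is handed in, with the robot touching nothing.
It also fails if it takes over 38 s, if anything falls off the work surface, if the arm or the gripper's body presses on something with over 40 N, if the wrist force passes 120 N, or if a joint passes its speed limit or range.

## Working session

There is one attempt and no reset: what is moved stays moved. The work goes in short steps, Python scripts to look and compute and a shell command to move; the robot and the scene stay as the last step left them, time stands still between calls to the robot, and variables do not carry over. Pictures are saved under pics/ and viewed, at most 10 in all, crops included, and the job is handed in when it is done.

```bash
mkdir -p pics; cat > h.py <<'E'
import numpy as np, cv2
from cell import manip, optics
def shot(name,fn):
    c=optics.calibration(name); p,d=optics.camera(name)
    cv2.imwrite('pics/'+fn+'.png',p[:,:,::-1]); np.savez('pics/'+fn+'.npz',d=d,K=c['camera_matrix'],R=c['R'],t=c['t'],p=p)
def cloud(fn):
    z=np.load('pics/'+fn+'.npz'); d=z['d']; v,u=np.mgrid[:384,:512]
    K=z['K']; P=np.stack([(u-K[0,2])/K[0,0]*d,(v-K[1,2])/K[1,1]*d,d],-1)
    W=(P-z['t'])@z['R']; W[d==0]=np.nan
    return W,z['p']
E
python3 - <<'E'
from h import *
shot('top','top1'); shot('scene','sc1')
s=manip.read_state(); print(s)
W,_=cloud('top1'); print(np.nanmin(W.reshape(-1,3),0),np.nanmax(W.reshape(-1,3),0))
print(W[::64,::64].round())
E
```

```text
{'clock': 0.1, 'joints': array([-1.21062639e+00,  3.00419327e-01,  1.52150035e+00,  4.28608573e-06,
        1.32067384e+00, -6.65893364e-02]), 'qd': array([-0.00082725, -0.00191428, -0.00036633,  0.00151021,  0.00052428,
        0.00035936]), 'effort': array([ 1.48039460e-03, -5.32645190e+01, -3.53281224e+01,  7.09560653e-02,
        2.34573882e-02, -6.72238798e-05]), 'eef_pos': array([ 227.58314805, -500.46237986,  204.94887253]), 'eef_rot': array([-3.14059428e+00, -7.07401406e-05,  4.26758176e-01]), 'wrist_force': array([-0.79901014, -0.42536123,  0.10958418]), 'moment': array([-0.02436319, -0.00903426,  0.05369735]), 'finger_force': 0.0, 'finger_gap': 93.59083889032898}
[  -63.04082388 -1196.34557253  -905.83197769] [1684.64250031  426.0146081   668.41179519]
[[[ 6.730e+02  4.200e+02  4.970e+02]
  [ 7.770e+02  4.220e+02  3.640e+02]
  [ 9.680e+02  4.220e+02  1.200e+02]
  [ 1.237e+03  3.490e+02 -2.280e+02]
  [ 1.676e+03  1.520e+02 -7.990e+02]
  [ 1.671e+03 -1.820e+02 -8.040e+02]
  [ 1.665e+03 -5.130e+02 -8.100e+02]
  [ 1.649e+03 -8.330e+02 -8.010e+02]]

 [[ 5.930e+02  4.230e+02  4.7
[... 760 characters left out ...]
0e+02 -5.000e+01  2.000e+00]
  [ 5.060e+02 -2.080e+02  3.000e+00]
  [ 6.490e+02 -7.470e+02 -8.020e+02]]

 [[ 3.460e+02  3.780e+02  4.960e+02]
  [ 3.460e+02  3.710e+02  3.800e+02]
  [ 3.480e+02  4.170e+02  2.900e+01]
  [ 3.480e+02  2.680e+02  1.000e+00]
  [ 3.490e+02  1.100e+02  0.000e+00]
  [ 3.490e+02 -4.600e+01 -0.000e+00]
  [ 3.500e+02 -1.990e+02  1.000e+00]
  [ 3.550e+02 -7.190e+02 -7.960e+02]]

 [[ 2.740e+02  3.790e+02  4.830e+02]
  [ 2.400e+02  4.200e+02  2.780e+02]
  [ 1.940e+02  4.220e+02 -9.000e+00]
  [ 2.220e+02  2.300e+02  1.510e+02]
  [ 2.020e+02  1.080e+02  2.200e+01]
  [ 2.010e+02 -4.200e+01  2.000e+00]
  [ 2.020e+02 -1.900e+02  3.000e+00]
  [ 7.900e+01 -6.950e+02 -7.940e+02]]]
```

View pics/top1.png

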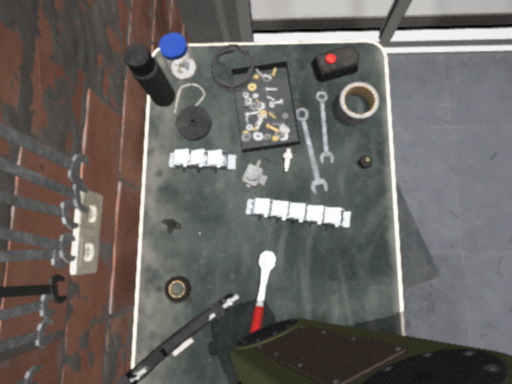

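View pics/sc1.png

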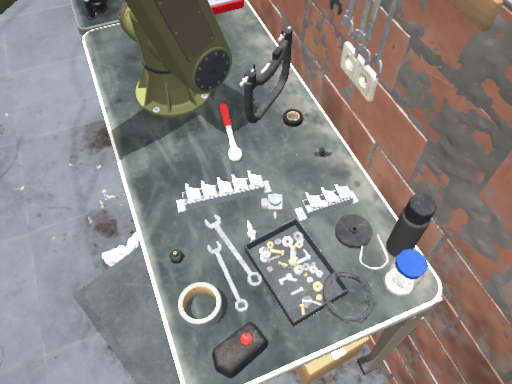

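```bash
python3 - <<'E'
from h import *
W,p=cloud('top1')
m=np.zeros((384,512),bool); m[188:235,238:358]=1
m&=(W[...,2]>20)&(W[...,2]<75)
Q=W[m]; print(len(Q))
r=cv2.minAreaRect(Q[:,:2].astype(np.float32)); print(r)
print(cv2.boxPoints(r))
c=Q[:,:2].mean(0); _,_,V=np.linalg.svd(Q[:,:2]-c,full_matrices=False); a=V[0]*np.sign(V[0,1]); print(c,a,np.arctan2(-a[0],a[1]))
s=(Q[:,:2]-c)@a; b=(Q[:,:2]-c)@[a[1],-a[0]]
for k in np.arange(-135,136,6):
    q=(s>=k)&(s<k+6)
    if q.any(): print(k,q.sum(),np.percentile(Q[q,2],[5,50,95]).round(),b[q].min().round(),b[q].max().round())
m=np.zeros((384,512),bool); m[188:240,238:358]=1
M=m&(W[...,2]>4); r=cv2.minAreaRect(W[M][:,:2].astype(np.float32)); print('low',r)
I=cv2.resize(p[180:240,235:365,::-1],None,fx=6,fy=6,interpolation=cv2.INTER_CUBIC); cv2.imwrite('pics/c1.png',I)
E
```

```text
1340
((451.5542297363281, 8.528976440429688), (216.09017944335938, 46.42181396484375), 82.43831634521484)
[[ 414.32715  -95.52212]
 [ 460.34528 -101.63093]
 [ 488.7813   112.58007]
 [ 442.76318  118.68888]]
[453.09703878   8.32259781] [0.1363319  0.99066322] -0.1367577944487162
-111 29 [21. 31. 35.] -16.0 22.0
-105 7 [22. 32. 34.] -16.0 21.0
-99 16 [49. 60. 61.] -16.0 19.0
-93 59 [50. 56. 60.] -24.0 18.0
-87 44 [37. 53. 55.] -16.0 18.0
-81 45 [37. 48. 51.] -16.0 18.0
-75 46 [32. 43. 46.] -17.0 18.0
-69 44 [30. 38. 41.] -17.0 21.0
-63 19 [22. 35. 38.] -16.0 20.0
-57 28 [54. 57. 59.] -22.0 18.0
-51 52 [52. 55. 57.] -24.0 18.0
-45 40 [45. 50. 54.] -16.0 18.0
-39 45 [31. 46. 49.] -17.0 17.0
-33 43 [32. 42. 46.] -17.0 21.0
-27 43 [33. 38. 42.] -16.0 20.0
-21 18 [27. 34. 38.] -17.0 20.0
-15 20 [32. 58. 60.] -17.0 17.0
-9 50 [52. 56. 60.] -23.0 16.0
-3 46 [31. 51. 54.] -17.0 19.0
3 42 [35. 47. 49.] -17.0 19.0
9 39 [36. 43. 46.] -17.0 19.0
15 41 [33. 39. 41.] -17.0 19.0
21 19 [26. 34. 36.] -17.0 22.0
27 36 [52. 54. 56.] -24.0 17.0
33 47 [48. 51. 54.] -24.0 19.0
39 43 [34. 48. 50.] -17.0 19.0
45 38 [35. 45. 47.] -17.0 19.0
51 39 [35. 41. 45.] -17.0 18.0
57 41 [24. 38. 41.] -17.0 21.0
63 17 [28. 35. 38.] -17.0 21.0
69 31 [26. 57. 60.] -23.0 20.0
75 43 [51. 55. 57.] -25.0 18.0
81 37 [35. 51. 53.] -17.0 18.0
87 37 [40. 46. 49.] -17.0 17.0
93 38 [31. 42. 45.] -17.0 18.0
99 39 [35. 38. 42.] -17.0 20.0
105 19 [32. 35. 37.] -17.0 20.0
low ((453.467529296875, 8.323822021484375), (295.2975158691406, 127.22577667236328), 89.74628448486328)
```

View pics/c1.png

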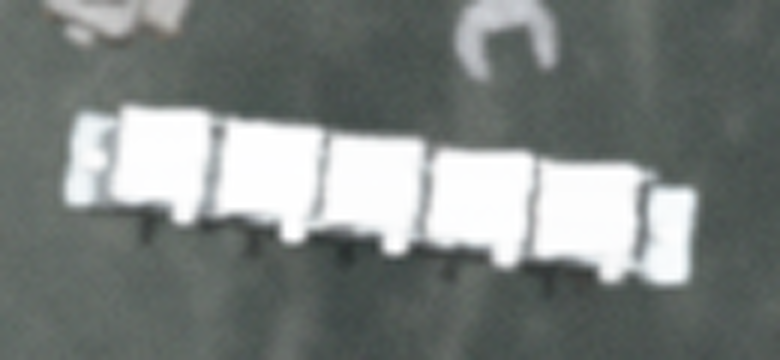

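```bash
python3 -m crank '[[0,35,-35,0,0,0,0.06],[0,70,-69,0,0,0,0.12],[0,105,-103,0,0,0,0.18],[0,140,-138,0,0,0,0.24],[0,175,-172,0,0,0,0.3],[0,210,-207,0,0,0,0.36],[0,245,-241,0,0,0,0.42],[0,280,-276,0,0,0,0.48],[0,310,-305,0,0,0,0.54],[0,330,-325,0,0,0,0.564]]' 10
```

```text
clock: 1.1
eef_pos: [393.9, -65.8, 205.4]
eef_rot: [-3.141, -0.0, -0.138]
wrist_force: [1.1, -0.2, 0.6]
finger_gap: 17.6
finger_force: 0.0
```

```bash
python3 -m crank '[[0,11,-45,0,0,0,0],[0,22,-90,0,0,0,0],[0,33,-135,0,0,0,0],[0,43,-175,5,0,0,0],[0,48,-200,30,0,0,0],[0,49,-209,60,0,0,0],[0,49.2,-209.6,85,0,0,0],[0,49.2,-209.6,85,0,0,0],[0,49.2,-209.6,85,0,0,0]]'
python3 - <<'E'
from h import *
shot('wrist','w1'); shot('top','t2'); shot('scene','s2')
a=cv2.imread('pics/w1.png'); b=cv2.imread('pics/s2.png')[130:250,150:310]
cv2.imwrite('pics/j.png',np.hstack([cv2.resize(a,(400,300)),cv2.resize(b,(400,300))]))
W,p=cloud('w1'); print(np.nanmin(W[...,2]))
C=np.array([454,8.]);A=np.array([.1363,.9907])
s=(W[...,:2]-C)@A; b=(W[...,:2]-C)@[A[1],-A[0]]; z=W[...,2]
m=(np.abs(s)<112)&(np.abs(b)<45)&(z>25)&(z<75); print(m.sum())
for k in range(-115,116,10):
    q=m&(s>=k)&(s<k+10)
    if q.sum()>5: print(k,q.sum(),np.percentile(z[q],[2,50,98]).round(1),np.percentile(b[q],[2,50,98]).round(1))
print(manip.read_state()['eef_pos'])
E
```

```text
clock: 2.0
eef_pos: [471.0, 132.6, 121.0]
eef_rot: [3.141, 0.0, -0.137]
wrist_force: [0.2, -0.5, -0.1]
finger_gap: 1.0
finger_force: 0.0
-12.626444538093457
10977
-95 33 [26.1 32.4 36.5] [18.4 19.7 19.9]
-85 528 [29.4 49.8 53.2] [-15.4   0.3  19.7]
-75 652 [31.3 44.4 48.5] [-15.1   3.1  19.7]
-65 118 [25.7 35.2 40.2] [12.8 17.  19.7]
-55 813 [31.2 56.9 60.2] [-24.7  -1.2  19.6]
-45 754 [31.  51.  55.1] [-15.5   2.7  19.5]
-35 713 [30.9 44.2 48.4] [-15.6   2.3  19.5]
-25 252 [25.5 39.5 42. ] [-14.6  13.3  19.6]
-15 558 [29.9 58.9 61.6] [-25.1  -0.5  19.4]
-5 762 [30.7 53.7 57.9] [-22.4   1.4  19.4]
5 671 [32.4 46.3 50.7] [-15.5   2.3  19.4]
15 448 [28.6 40.  43.4] [-16.2   4.3  19.4]
25 510 [29.6 55.6 58. ] [-25.   -0.3  19.3]
35 662 [33.2 51.4 54.5] [-23.5   1.4  19.2]
45 589 [32.4 45.6 49.1] [-15.6   2.3  19.2]
55 632 [29.4 39.8 43.4] [-16.9   1.7  19.1]
65 269 [27.3 58.9 60.9] [-22.3   2.7  19.2]
75 699 [33.2 55.6 59.3] [-25.   -0.7  19. ]
85 568 [31.5 48.7 52.7] [-15.6   2.4  19. ]
95 538 [30.7 41.9 45.8] [-16.2   1.9  18.9]
105 205 [29.6 36.4 38.9] [-17.7   2.5  19. ]
[471.60490195 132.58461572 121.92706792]
```

View pics/j.png

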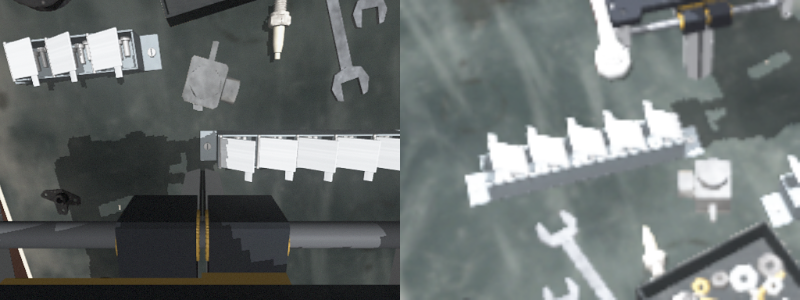

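```bash
python3 -m crank '[[0,1.5,0,20,0,0,0],[0,1.5,0,45,0,0,0],[0,1.5,0,65,0,0,0],[0,1.5,0,75,0,0,0],[0,1.5,0,80,0,0,0],[0,1.5,0,81.5,0,0,0],[0,1.5,0,81.5,0,0,0]]'
python3 -c "
from cell import manip
s=manip.read_state();print(s['eef_pos'],s['wrist_force'],s['finger_gap'])"
```

```text
clock: 2.85
eef_pos: [472.9, 132.6, 39.7]
eef_rot: [-3.141, -0.001, -0.137]
wrist_force: [-0.7, 0.6, 0.2]
finger_gap: 0.1
finger_force: 0.0
[472.88100456 132.55378144  39.68594315] [-0.70736085  0.57252963  0.16717141] 0.14223273021649463
```

```bash
python3 -m crank '[[0,0,5,0.5,0,0,0],[0,0,10,0.5,0,0,0],[0,0,15,0.5,0,0,0],[0,0,20,0.5,0,0,0],[0,0,25,0.5,0,0,0],[0,0,30,0.5,0,0,0],[0,0,35,0.5,0,0,0],[0,0,40,0.5,0,0,0],[0,0,45,0.5,0,0,0],[0,0,50,0.5,0,0,0]]'
python3 - <<'E'
from h import *
s=manip.read_state();print(s['eef_pos'],s['wrist_force'],s['finger_gap'])
shot('wrist','w2'); shot('scene','s3')
a=cv2.imread('pics/w2.png'); b=cv2.imread('pics/s3.png')[150:230,170:280]
cv2.imwrite('pics/j2.png',np.hstack([cv2.resize(a,(400,300)),cv2.resize(b,(400,300))]))
E
```

```text
clock: 3.85
eef_pos: [465.5, 82.5, 38.4]
eef_rot: [3.141, 0.0, -0.137]
wrist_force: [-0.2, -0.1, 0.6]
finger_gap: 0.2
finger_force: 0.2
[465.45601778  82.5187599   38.39396194] [-0.24359231 -0.10468527  0.60929404] 0.2341356234922051
```

View pics/j2.png

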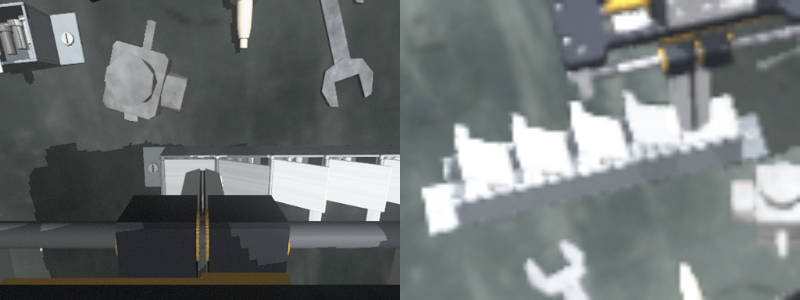

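Lid 1 is down (wrist view about (190,175)) with negligible force; I'll continue along the row.

```bash
python3 -m crank '[[0,0,5,0,0,0,0],[0,0,10,0,0,0,0],[0,0,15,0,0,0,0],[0,0,20,0,0,0,0],[0,0,25,0,0,0,0],[0,0,30,0,0,0,0],[0,0,35,0,0,0,0],[0,0,40,0,0,0,0],[0,0,45,0,0,0,0],[0,0,50,0,0,0,0]]'
python3 -m crank '[[0,0,5,0,0,0,0],[0,0,10,0,0,0,0],[0,0,15,0,0,0,0],[0,0,20,0,0,0,0],[0,0,25,0,0,0,0],[0,0,30,0,0,0,0],[0,0,35,0,0,0,0],[0,0,40,0,0,0,0],[0,0,45,0,0,0,0],[0,0,50,0,0,0,0]]'
python3 -m crank '[[0,0,5,0,0,0,0],[0,0,10,0,0,0,0],[0,0,15,0,0,0,0],[0,0,20,0,0,0,0],[0,0,25,0,0,0,0],[0,0,30,0,0,0,0],[0,0,35,0,0,0,0],[0,0,40,0,0,0,0],[0,0,45,0,0,0,0],[0,0,50,0,0,0,0]]'
```

```text
clock: 4.95
eef_pos: [458.6, 33.0, 38.4]
eef_rot: [3.142, 0.0, -0.137]
wrist_force: [0.8, 0.0, 0.3]
finger_gap: 0.2
finger_force: 0.2
clock: 5.95
eef_pos: [452.0, -16.3, 38.6]
eef_rot: [-3.141, -0.0, -0.137]
wrist_force: [0.5, 2.0, 1.2]
finger_gap: 0.4
finger_force: 1.1
clock: 6.95
eef_pos: [445.0, -66.1, 38.5]
eef_rot: [3.141, -0.0, -0.137]
wrist_force: [0.5, 1.8, 0.8]
finger_gap: 0.5
finger_force: 0.5
```

```bash
python3 -m crank '[[0,0,5,0,0,0,0],[0,0,10,0,0,0,0],[0,0,15,0,0,0,0],[0,0,20,0,0,0,0],[0,0,25,0,0,0,0],[0,0,30,0,0,0,0],[0,0,35,0,0,0,0],[0,0,41,0,0,0,0],[0,0,47,0,0,0,0],[0,0,53,0,0,0,0]]'
python3 -m crank '[[0,0,2,-10,0,0,0],[0,0,4,-30,0,0,0],[0,0,10,-60,0,0,0],[0,0,30,-90,0,0,0],[0,0,60,-120,0,0,0],[0,0,90,-140,0,0,0],[0,0,105,-150,0,0,0],[0,0,110,-150,0,0,0],[0,0,110,-150,0,0,0]]'
python3 - <<'E'
from h import *
shot('top','t4'); shot('scene','s4')
a=cv2.imread('pics/t4.png')[180:240,235:365]; b=cv2.imread('pics/s4.png')[150:230,170:280]
cv2.imwrite('pics/j3.png',np.hstack([cv2.resize(a,(400,300)),cv2.resize(b,(400,300))]))
W,p=cloud('t4')
C=np.array([454,8.]);A=np.array([.1363,.9907])
s=(W[...,:2]-C)@A; b=(W[...,:2]-C)@[A[1],-A[0]]; z=W[...,2]
for i in range(5):
    h=105-42*i
    print(i+1,[np.nanmedian(z[(np.abs(b)<12)&(s<h-k)&(s>h-k-8)]).round(1) for k in (2,12,22,31)])
E
```

```text
clock: 7.95
eef_pos: [437.7, -118.6, 38.4]
eef_rot: [-3.142, 0.0, -0.137]
wrist_force: [0.4, 0.2, -0.3]
finger_gap: 0.5
finger_force: 0.0
clock: 8.85
eef_pos: [422.4, -226.8, 187.5]
eef_rot: [-3.141, 0.001, -0.138]
wrist_force: [0.7, -0.3, 0.7]
finger_gap: 0.8
finger_force: 0.0
1 [np.float64(36.0), np.float64(36.7), np.float64(36.9), np.float64(37.0)]
2 [np.float64(36.7), np.float64(36.9), np.float64(37.1), np.float64(37.4)]
3 [np.float64(36.2), np.float64(36.2), np.float64(36.9), np.float64(37.4)]
4 [np.float64(36.7), np.float64(37.1), np.float64(37.2), np.float64(37.4)]
5 [np.float64(37.3), np.float64(36.8), np.float64(37.1), np.float64(37.7)]
```

View pics/j3.png

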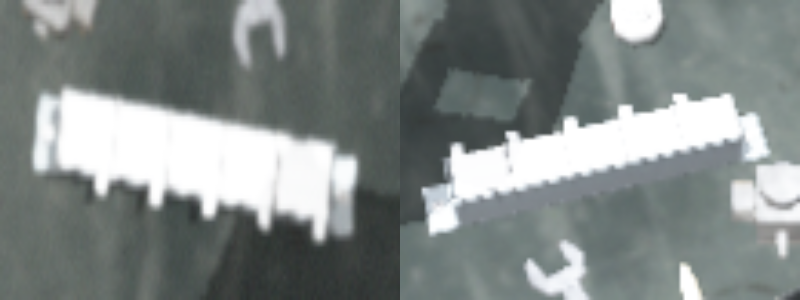

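All five lids lie flat (about 37 mm high) in both views, and the tool is clear.

```bash
python3 -c "
from cell import manip
print(manip.sign_off())"
```

```text
the job is handed in; nothing more can be done
None
```

The five lids of the longer organiser were folded shut from left to right in one light pass and measured flat (about 37 mm high); the shorter organiser and the loose parts were not approached, the arm finished well clear at about 9 s, and the job is handed in.

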